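# Follow a copper bar to the device it feeds and hold its test button

## Task

On the wiring board, follow the stepped copper bar with closed fingertips pointing straight down, from its bolted end on the black block, through both bends, to the device it feeds, keeping the tips right over the middle of the bar and about 20 mm above it without touching it. Then press that device's test button all the way down from above and finish while still holding it down. Do not press the other two devices' buttons, and leave the loose things where they lie.

Things in the scene. Friction and masses are not known exactly. Their poses are not given: they have to be found in the camera images.
- bar_start (a point): centre, on the bar's top face, of the bolted end of the stepped copper bar on the black stand-off block (40 x 44 mm). The bar is flat, 14 mm wide, 5 mm thick, fixed and level, its top about 67 mm above the table and 49 mm above the wooden board; a bolt head 3 mm high and 10 mm wide sits at this point. Axes are those of the fed device: x along the device's length away from the robot, y along the rail, z up
- bar_a (a point): point on the bar's top, middle of its first straight leg (35 mm on from bar_start along x)
- bar_bend1 (a point): centre line of the bar's first right-angle bend, on its top (70 mm from bar_start along x)
- bar_b (a point): point on the bar's top, middle of the cross leg (55 mm from each bend; the cross leg runs 110 mm along -y)
- bar_bend2 (a point): centre line of the second right-angle bend, on the bar's top
- bar_end (a point): centre, on the bar's top, of the bar's other end (60 mm from bar_bend2 along x), on the front terminal step of the device that it feeds; a bolt head 3 mm high sits here, and the device's nose begins 18 mm further on and rises 13 mm above the bar's top
- dev_fed_button_top (a point): centre of the top of the button of the device at the end of the bar; moves down with the button. 38 mm beyond bar_end and 23 mm above the bar's top. All three devices are white and alike: its body 80 (x) x 36 (y) x 36 mm high on the rail, with a raised nose (44 mm in x, from 12 mm in front of to 32 mm behind the device's middle) whose top is 54 mm above the device's underside
- dev_fed_button (a joint): spring push button, grey square 16 x 16 mm on the nose, standing 10 mm proud; 0 = up, 0.006 m = fully down; about 2 N starts it, about 5 N holds it fully down; it springs back when let go
- dev_b_button_top (a point): centre of the top of the same button on another, unconnected, device on the rail (devices stand 80 mm apart, in any order)
- dev_b_button (a joint): as dev_fed_button
- dev_c_button_top (a point): centre of the top of the same button on the third, unconnected, device
- dev_c_button (a joint): as dev_fed_button
- jar: bystander: loose small clear jar, 40 mm wide, 45 mm high, on the board; origin under its centre
- strip: bystander: loose terminal strip, 18 x 90 x 19 mm high, on the board; origin under its centre
- module: bystander: loose narrow white module, 70 x 18 x 58 mm high, on the board behind the devices; origin under its centre
- tape: bystander: loose roll of black tape lying flat, 60 mm wide, 18 mm high, on the board; origin under its centre
- driver: bystander: loose screwdriver lying on the table right of the board
- pliers: bystander: loose pliers lying on the table left of the board
- bar: the stepped copper bar itself (its origin is the fed device's: underside, middle of the device, at the top of the rail)

How it is judged:
By the outcome, as a careful person would: the job done as asked, in the order asked, and still so for the second after the job is handed in, while the arm keeps its last pose, push and grip.
It also fails if it takes over 40 s, if anything falls off the work surface, if the arm or the gripper's body presses on something with over 40 N, if the wrist force passes 120 N, or if a joint passes its speed limit or range.

## Robot

A 6-joint arm with a two-finger parallel gripper is mounted at the origin on the work surface. World frame = base frame: x ahead of the robot, y to its left, z up, the work surface at z = 0. Lengths are in m, angles in rad, forces in N, time in s.
With the tool pointing down it reaches from about 0.225 to 0.875 m from the base axis. Payload 3.4 kg.
Tool frame: the origin (TCP) lies on the centre line of the jaws, within the pads' length; the fingertips stand 19 mm ahead of it and the grasp point (between the pads) is the TCP (nose_length is the distance from the TCP to the fingertips, in m); z points along the fingers, y is the direction in which the jaws open and shut (so a half turn about z gives the same grasp; the last joint's range is limited). The gripper opens to 85 mm and grips with 20 to 120 N. Pads are 22 mm wide; open, the fingers measure 114 mm over their backs; the gripper's body (76 mm by 85 mm) begins 54 mm behind the grasp point. The pads swing forward as they close: fully open they stand 13 mm farther back than shut.
Start: joints at [1.131, 0.276, 1.505, -0, 1.361, -0.121], TCP at [0.18, 0.546, 0.25] pointing down, gripper open.
Joint ranges: [-2.89, 2.89], [-0.75, 2.08], [0.22, 2.7], [-1.18, 4.32], [0.11, 2.71], [-2.7, 2.7]. Speed limits (rad/s): [2.57, 2.57, 3.14, 3.14, 3.14, 3.14].

## Interface

Orientations are given as a unit quaternion [w, x, y, z].
In Python, from rig import * gives the robot as it stands.
- The arm moves only by the shell command python3 -m jog 'ROWS' [OPENING] [FORCE]. ROWS is JSON, one flat list of numbers, 6 for each row, row after row: the shift along the tool's x, y, z in mm, then the turn, a rotation vector about the tool's x, y, z in degrees. In form: [tx, ty, tz, wx, wy, wz, tx, ty, tz, wx, wy, wz, ...]. A call has 1 to 10 rows; each row is the pose to reach, as a shift and turn from the pose commanded when the call began, along the tool's axes at that moment; what a row does not reach only later rows make up. A row lasts 1/8 s, in which the tool goes at most 62.5 mm and 10.7 degrees, less where a joint would pass 70% of its speed; a pose out of reach is approached as far as the arm can. A call with a gripper value outside its range is refused whole. OPENING is the closure, from 0 (fully open) to 1 (shut), set as the call begins (- or left out, the last holds). The fingers move at their own pace and stop on an object; FORCE is the grip in N (left out, the last holds). Time passes only in rows, so rows that repeat a pose let the fingers close. It gives the time, the measured TCP pose, the force and the opening at its end, in the units of the state.
- get_state(): the state, without advancing time (a new reading comes with each control period).
- get_image(name): name is "side" or "top"; returns a dict with "frame" (384x512x3 uint8, red, green, blue), "camera_matrix" (3x3 intrinsics, pixels), "rvec" (rotation vector, rad) and "tvec" (3), from world to camera coordinates, as OpenCV has them. Camera axes: x right, y down, z forward; pixel columns grow to the right and rows downward; lengths in m; the calibration is good to about 2 mm. A picture is of the moment at which its call begins. There is no depth.
- sign_off(): hands the job in, once; it reports no verdict.
The state is a dict: "clock": time; "qpos": joint angles; "qd": joint speeds; "effort": joint torques, N m; "position": TCP position; "ee_rot": TCP orientation; "contact_force": force on the tool from outside, world axes, zero at the start; "moment": the same for the moment, N m; "width": finger opening in m.
Only numpy, scipy, OpenCV 4.12 (cv2) and the standard library are available. Lean on these libraries where they do the work, as an engineer would, in place of code of your own. Each camera call takes 0.05 s, during which the arm holds its last target.

## Working session

There is one attempt and no reset: what is moved stays moved. The work goes in short steps, Python scripts to look and compute and a shell command to move; the robot and the scene stay as the last step left them, time stands still between calls to the robot, and variables do not carry over. Pictures are saved under pics/ and viewed, and the job is handed in when it is done.

```bash
mkdir -p pics; python3 - <<'E'
from rig import *
import cv2
s=get_state();print({k:s[k] for k in('clock','position','ee_rot','width','contact_force')})
for n in('side','top'):
    d=get_image(n);cv2.imwrite(f'pics/{n}0.png',d['frame'][:,:,::-1]);print(n,d['camera_matrix'],d['rvec'],d['tvec'])
    import numpy as np;np.savez(f'{n}0.npz',**d)
E
```

```text
{'clock': 0.0, 'position': array([0.18003376, 0.54556544, 0.2494288 ]), 'ee_rot': array([-2.46793829e-04,  1.58737497e-01,  9.87320384e-01, -8.97629726e-04]), 'width': 0.0855862696774417, 'contact_force': array([-0.96379508,  0.44299639, -0.44156313])}
side [[424.20759409   0.         260.54357063]
 [  0.         424.20759409 185.65601927]
 [  0.           0.           1.        ]] [ 2.06895493 -0.68638625  0.35684898] [-0.40759685  0.25125137  0.97057192]
top [[402.31898153   0.         259.67503193]
 [  0.         402.31898153 193.45617216]
 [  0.           0.           1.        ]] [ 2.15784469 -2.10481111  0.17933074] [0.00497103 0.53278675 1.2504402 ]
```

View pics/side0.png

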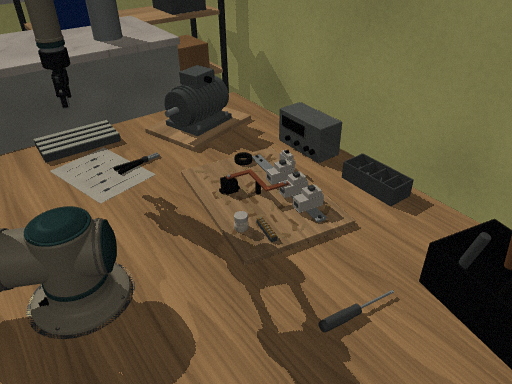

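View pics/top0.png

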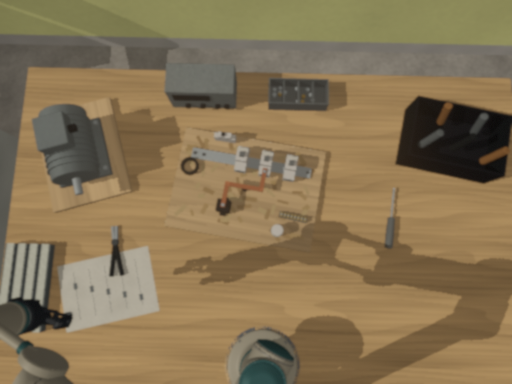

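The side view shows the black block at (229,185) and the copper bar running from it to the devices. In the top view the block is at (223,206) and the bar leads to the middle device at (266,160). I'll zoom in next.

```bash
python3 - <<'E'
import cv2
a=cv2.imread('pics/top0.png')[120:250,160:335];cv2.imwrite('pics/topz.png',cv2.resize(a,None,fx=4.5,fy=4.5,interpolation=cv2.INTER_CUBIC))
a=cv2.imread('pics/side0.png')[140:250,205:345];cv2.imwrite('pics/sidez.png',cv2.resize(a,None,fx=5,fy=5,interpolation=cv2.INTER_CUBIC))
E
```

```text
(no output)
```

View pics/topz.png

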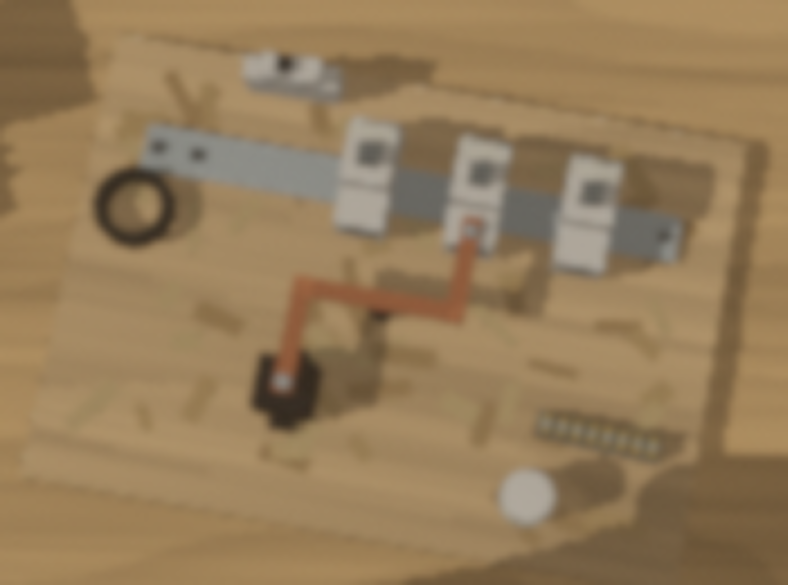

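View pics/sidez.png

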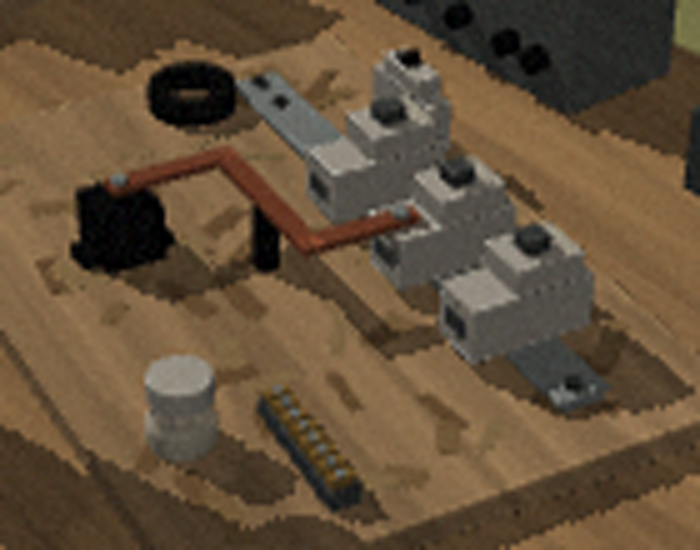

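The fed device is the middle one (top view, zoomed: bolts at (282,381) and (473,230), bends at (303,290) and (455,308)). Next I'll mask the copper and cast it onto z = 0.067 to get the leg lines.

```bash
cat > h.py <<'E'
import numpy as np,cv2
def cast(d,uv,z):
    uv=np.asarray(uv,float).reshape(-1,1,2)
    n=cv2.undistortPoints(uv,d['camera_matrix'],None)[:,0]
    R=cv2.Rodrigues(d['rvec'])[0];t=np.ravel(d['tvec']);C=-R.T@t
    r=np.c_[n,np.ones(len(n))]@R
    return C+r*((z-C[2])/r[:,2])[:,None]
def proj(d,P): return cv2.projectPoints(np.asarray(P,float),d['rvec'],d['tvec'],d['camera_matrix'],None)[0][:,0]
def tri(d1,p1,d2,p2):
    M=[d['camera_matrix']@np.c_[cv2.Rodrigues(d['rvec'])[0],np.ravel(d['tvec'])] for d in(d1,d2)]
    X=cv2.triangulatePoints(M[0],M[1],np.float64(p1).reshape(2,1),np.float64(p2).reshape(2,1));return X[:3,0]/X[3,0]
E
python3 - <<'E'
from h import *
np.set_printoptions(precision=4,suppress=True)
T=dict(np.load('top0.npz'));S=dict(np.load('side0.npz'))
for n,d in(('top',T),('side',S)):
    hsv=cv2.cvtColor(d['frame'],cv2.COLOR_RGB2HSV)
    m=((hsv[...,0]<11)&(hsv[...,1]>110)&(hsv[...,2]>60)).astype(np.uint8)
    k,l,st,c=cv2.connectedComponentsWithStats(m)
    i=[j for j in range(1,k) if st[j,4]>40];print(n,[(st[j],c[j]) for j in i])
    cv2.imwrite(f'pics/m{n}.png',m*255)
# clicked keypoints, bolts and bends
tz=np.array([[282,381],[303,290],[455,308],[473,230]])/4.5+[160,120]
sz=np.array([[118,180],[222,156],[310,240],[402,213]])/5+[205,140]
for n,d,p in(('top',T,tz),('side',S,sz)):
    X=cast(d,p,.067);print(n,X[:,:2],np.linalg.norm(np.diff(X,axis=0),axis=1))
for a,b in zip(tz,sz):print(tri(T,a,S,b))
tb=np.array([[372,153],[482,173],[596,192]])/4.5+[160,120];sb=np.array([[388,106],[457,168],[534,236]])/5+[205,140]
print('buttons')
for a,b in zip(tb,sb):print(tri(T,a,S,b),cast(T,[a],.09)[0],cast(S,[b],.09)[0])
E
```

```text
top []
side [(array([230, 169,  56,  22, 220], dtype=int32), array([257.2182, 179.4227]))]
top [[0.4901 0.1338]
 [0.5553 0.1216]
 [0.545  0.014 ]
 [0.6017 0.0026]] [0.0664 0.1081 0.0578]
side [[0.4899 0.1367]
 [0.5551 0.1214]
 [0.5425 0.0164]
 [0.6021 0.0065]] [0.0669 0.1057 0.0604]
[0.4891 0.134  0.0687]
[0.5553 0.1217 0.0668]
[0.5433 0.0149 0.0678]
[0.6003 0.0031 0.0697]
buttons
[0.6486 0.0757 0.0906] [0.6501 0.0749 0.09  ] [0.6479 0.0768 0.09  ]
[ 0.6368 -0.0021  0.0892] [ 0.6375 -0.0026  0.09  ] [ 0.635  -0.0027  0.09  ]
[ 0.6248 -0.082   0.0893] [ 0.6258 -0.0827  0.09  ] [ 0.6228 -0.0824  0.09  ]
```

```bash
python3 - <<'E'
from h import *
np.set_printoptions(precision=4,suppress=True)
T=dict(np.load('top0.npz'));S=dict(np.load('side0.npz'))
# local profile centroid of redness (Lab a) across legs, top view
def cents(d,p,q,fr,half,ch=1,sgn=1):
    L=cv2.cvtColor(d['frame'],cv2.COLOR_RGB2LAB).astype(np.float32)[...,ch]*sgn
    p,q=np.array(p),np.array(q);u=(q-p)/np.linalg.norm(q-p);n=np.array([-u[1],u[0]]);s=np.arange(-half,half+.01,.25)
    o=[]
    for f in fr:
        c=p+f*(q-p);g=(c+s[:,None]*n).astype(np.float32)
        v=cv2.remap(L,g[None,:,0],g[None,:,1],cv2.INTER_LINEAR)[0]
        v=np.clip(v-np.median(v)-4,0,None);o.append(c+n*(v@s)/v.sum())
    return np.array(o)
tz=np.array([[282,381],[303,290],[455,308],[473,230]])/4.5+[160,120]
fr=[np.linspace(.3,.75,8),np.linspace(.15,.85,12),np.linspace(.25,.7,8)]
lines=[]
for i in range(3):
    X=cast(T,cents(T,tz[i],tz[i+1],fr[i],6),.067)
    vx,vy,x,y=cv2.fitLine(X[:,:2].astype(np.float32),cv2.DIST_HUBER,0,1e-4,1e-4).ravel()
    lines.append((x,y,vx,vy));r=(X[:,:2]-[x,y])@[-vy,vx];print('leg',i,'deg',np.degrees(np.arctan2(vy,vx)),'rms',r.std())
def inter(a,b):
    A=np.array([[a[2],-b[2]],[a[3],-b[3]]]);t=np.linalg.solve(A,[b[0]-a[0],b[1]-a[1]]);return np.array([a[0]+t[0]*a[2],a[1]+t[0]*a[3]])
b1,b2=inter(lines[0],lines[1]),inter(lines[1],lines[2]);print('bends',b1,b2,np.linalg.norm(b1-b2))
# rigid fit to measured key points (Kabsch)
sz=np.array([[118,180],[222,156],[310,240],[402,213]])/5+[205,140]
tb=np.array([[372,153],[482,173],[596,192]])/4.5+[160,120];sb=np.array([[388,106],[457,168],[534,236]])/5+[205,140]
L=np.array([[0,0],[70,0],[70,-110],[130,-110],[168,-30],[168,-110],[168,-190]])/1e3
hz=[.070,.067,.067,.070,.09,.09,.09]
def fit(L,W):
    H=(L-L.mean(0)).T@(W-W.mean(0));a=np.arctan2(H[0,1]-H[1,0],H[0,0]+H[1,1]);R=np.array([[np.cos(a),-np.sin(a)],[np.sin(a),np.cos(a)]])
    t=W.mean(0)-R@L.mean(0);return a,R,t,(W-L@R.T-t)*1e3
Wt=np.array([cast(T,[p],z)[0,:2] for p,z in zip(np.r_[tz,tb],hz)]);Wt[1]=b1;Wt[2]=b2
Ws=np.array([cast(S,[p],z)[0,:2] for p,z in zip(np.r_[sz,sb],hz)])
for n,W in(('top',Wt),('side',Ws),('mean',(Wt+Ws)/2)):
    a,R,t,r=fit(L,W);print(n,np.degrees(a),'\n',L@R.T+t,'\nres mm\n',r)
np.savez('fit.npz',a=a,P=L@R.T+t)
P=np.c_[L@R.T+t,[.07,.067,.067,.07,.09,.09,.09]]
for n,d,o,k in(('top',T,(160,120),4.5),('side',S,(205,140),5)):
    im=cv2.imread(f'pics/{n}z.png')
    for q in (proj(d,P)-o)*k: cv2.drawMarker(im,tuple(int(round(v)) for v in q),(0,255,0),0,14,1)
    cv2.imwrite(f'pics/{n}chk.png',im)
E
```

```text
leg 0 deg -8.018963 rms 0.00019440095961538713
leg 1 deg 81.61069 rms 0.0002889176687788009
leg 2 deg -8.971924 rms 0.00013896234121136145
bends [0.5594 0.1242] [0.5434 0.0153] 0.11007643
top -9.484636543249941 
 [[ 0.4906  0.1336]
 [ 0.5596  0.1221]
 [ 0.5415  0.0136]
 [ 0.6007  0.0037]
 [ 0.6513  0.0763]
 [ 0.6381 -0.0026]
 [ 0.625  -0.0815]] 
res mm
 [[-0.9322 -0.0517]
 [-0.1965  2.1144]
 [ 1.8696  1.7121]
 [ 0.3403 -1.0985]
 [-1.2705 -1.3845]
 [-0.6397 -0.0619]
 [ 0.829  -1.2299]]
side -9.101311455930619 
 [[ 0.4875  0.1329]
 [ 0.5566  0.1219]
 [ 0.5392  0.0132]
 [ 0.5985  0.0038]
 [ 0.6487  0.0767]
 [ 0.636  -0.0023]
 [ 0.6233 -0.0813]] 
res mm
 [[-0.0709 -0.3609]
 [-1.5546 -0.4874]
 [ 3.2545  3.1448]
 [ 0.6786 -0.7824]
 [-0.7886  0.0658]
 [-0.9827 -0.4801]
 [-0.5364 -1.0998]]
mean -9.293625273079394 
 [[ 0.489   0.1333]
 [ 0.5581  0.122 ]
 [ 0.5404  0.0134]
 [ 0.5996  0.0037]
 [ 0.65    0.0765]
 [ 0.6371 -0.0024]
 [ 0.6242 -0.0814]] 
res mm
 [[-0.5021 -0.2079]
 [-0.8763  0.8127]
 [ 2.5626  2.4281]
 [ 0.5098 -0.9401]
 [-1.0303 -0.6588]
 [-0.811  -0.2702]
 [ 0.1474 -1.1638]]
```

```bash
python3 -c "
import cv2,numpy as np
a=cv2.imread('pics/topchk.png')[80:440,220:660];b=cv2.imread('pics/sidechk.png')[40:300,40:600]
h=np.zeros((600,800,3),np.uint8);h[:340,:440]=a[:340];h[340:600,:560]=b;cv2.imwrite('pics/chk.png',h)"
```

```text
(no output)
```

View pics/chk.png

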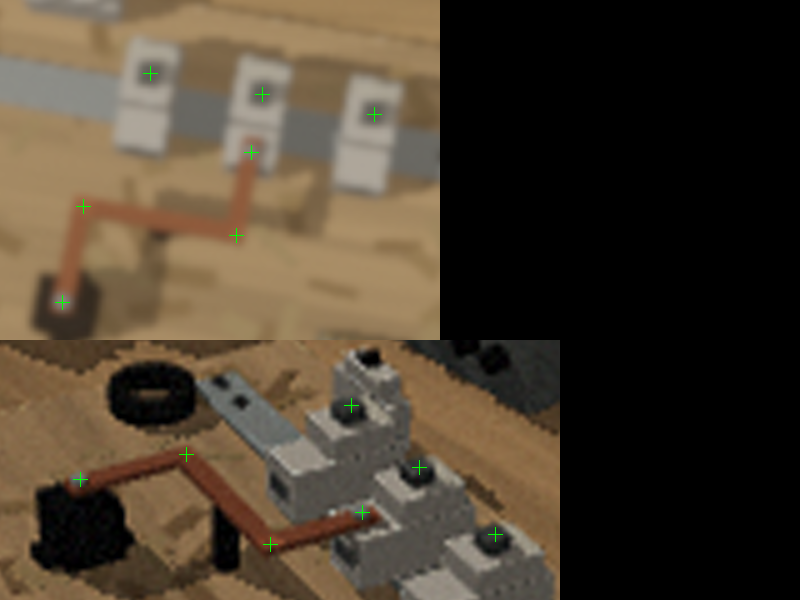

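```bash
python3 - <<'E'
from h import *
np.set_printoptions(precision=4,suppress=True)
T=dict(np.load('top0.npz'));S=dict(np.load('side0.npz'))
cv=lambda a,k,o:(np.array(a)+.5)/k-.5+o
t=cv([[282,381],[303,290],[455,308],[473,230],[372,153],[482,173],[596,192]],4.5,np.array([160,120]))
s=cv([[118,180],[222,156],[310,240],[402,213],[388,106],[457,168],[534,236]],5,np.array([205,140]))
L=np.array([[0,0],[70,0],[70,-110],[130,-110],[168,-30],[168,-110],[168,-190]])/1e3
hz=[.070,.067,.067,.070,.09,.09,.09]
def fit(L,W):
    H=(L-L.mean(0)).T@(W-W.mean(0));a=np.arctan2(H[0,1]-H[1,0],H[0,0]+H[1,1]);R=np.array([[np.cos(a),-np.sin(a)],[np.sin(a),np.cos(a)]])
    t=W.mean(0)-R@L.mean(0);return a,R,t,(W-L@R.T-t)*1e3
Wt=np.array([cast(T,[p],z)[0,:2] for p,z in zip(t,hz)]);Wt[1]=[.5594,.1242];Wt[2]=[.5434,.0153]
Ws=np.array([cast(S,[p],z)[0,:2] for p,z in zip(s,hz)])
for n,W in(('top',Wt),('side',Ws),('mean',(Wt+Ws)/2)):
    a,R,tt,r=fit(L,W);print(n,np.degrees(a),'\n',L@R.T+tt,'\nres mm\n',r)
for a,b in zip(t,s):print(tri(T,a,S,b))
E
```

```text
top -9.31451935150627 
 [[ 0.4912  0.1342]
 [ 0.5602  0.1229]
 [ 0.5424  0.0143]
 [ 0.6016  0.0046]
 [ 0.6521  0.0774]
 [ 0.6391 -0.0015]
 [ 0.6262 -0.0805]] 
res mm
 [[-0.3274  0.5999]
 [-0.8425  1.3101]
 [ 0.9615  0.9597]
 [ 0.596  -0.7779]
 [-0.8005 -1.2128]
 [-0.4086  0.1331]
 [ 0.8215 -1.012 ]]
side -9.101339180145962 
 [[ 0.4879  0.1354]
 [ 0.557   0.1243]
 [ 0.5396  0.0157]
 [ 0.5989  0.0062]
 [ 0.6491  0.0792]
 [ 0.6364  0.0002]
 [ 0.6238 -0.0788]] 
res mm
 [[-0.22   -0.1968]
 [-1.5995 -0.2901]
 [ 3.1699  3.0362]
 [ 0.6845 -0.8723]
 [-0.6542  0.2476]
 [-0.8927 -0.5384]
 [-0.488  -1.3862]]
mean -9.208200007778716 
 [[ 0.4895  0.1348]
 [ 0.5586  0.1236]
 [ 0.541   0.015 ]
 [ 0.6003  0.0054]
 [ 0.6506  0.0783]
 [ 0.6378 -0.0007]
 [ 0.625  -0.0796]] 
res mm
 [[-0.274   0.2009]
 [-1.2213  0.5097]
 [ 2.0659  1.9978]
 [ 0.6404 -0.825 ]
 [-0.7277 -0.4824]
 [-0.6505 -0.2023]
 [ 0.1672 -1.1987]]
[0.4896 0.1356 0.0693]
[0.5558 0.1233 0.0674]
[0.5439 0.0165 0.0683]
[0.6008 0.0047 0.0702]
[0.6491 0.0773 0.0912]
[ 0.6374 -0.0005  0.0897]
[ 0.6254 -0.0804  0.0897]
```

```bash
cat > w.py <<'E'
import sys,numpy as np,json
from rig import *
from scipy.spatial.transform import Rotation as Ro
# usage: w.py x y z ... prints tool shifts (mm) from measured pose, straight-down ideal
s=get_state();q=s['ee_rot'];R=Ro.from_quat([q[1],q[2],q[3],q[0]])
p=s['position'];print(s['clock'],p,R.as_matrix()[:,2],s['contact_force'])
for w in np.array(sys.argv[1:],float).reshape(-1,3):print(w,np.round(R.inv().apply(w-p)*1e3,1))
E
python3 w.py .49 .135 .18 .49 .135 .12
```

```text
0.1 [0.1800128  0.54561522 0.24949764] [-7.53039455e-04 -1.55384111e-03 -9.99998509e-01] [-0.73476195 -0.460815   -0.1005773 ]
[0.49  0.135 0.18 ] [-423.1 -292.6   69.9]
[0.49  0.135 0.12 ] [-423.1 -292.5  129.9]
```

```bash
python3 -m jog '[-45,-31,5,0,0,0,-90,-62,10,0,0,0,-135,-93,20,0,0,0,-180,-124,30,0,0,0,-225,-155,40,0,0,0,-270,-187,50,0,0,0,-315,-218,60,0,0,0,-360,-249,70,0,0,0,-400,-277,70,0,0,0,-423,-292,70,0,0,0]' 1 20; python3 w.py .49 .135 .18
```

```text
clock: 1.35
position: [0.4915, 0.134, 0.1798]
ee_rot: [-0.0, 0.16, 0.987, -0.0]
contact_force: [-0.6, 0.1, 0.5]
width: -0.0001
1.35 [0.4914692  0.13404793 0.17977257] [-5.28730071e-04 -3.90225380e-04 -9.99999784e-01] [-0.60220158  0.1270835   0.50988809]
[0.49  0.135 0.18 ] [ 1.7  0.4 -0.2]
```

```bash
python3 -m jog '[1,0,35,0,0,0,1,0,65,0,0,0,1,0,73,0,0,0,1,0,73,0,0,0,1,0,73,0,0,0]'; python3 w.py .4897 .135 .106;python3 - <<'E'
from rig import *
import cv2,numpy as np
from h import *
s=get_state();p=s['position']
for n,c,k in(('side',(150,90,130,110),5),('top',(185,150,80,75),7)):
    d=get_image(n);np.savez(f'{n}1.npz',**d)
    x,y,w,h=c
    im=cv2.resize(np.ascontiguousarray(d['frame'][y:y+h,x:x+w,::-1]),None,fx=k,fy=k,interpolation=cv2.INTER_CUBIC)
    for Z in(.019,0.039):
        q=(proj(d,[[p[0],p[1],p[2]-Z]])[0]-[x,y]+.5)*k-.5;print(n,Z,q)
        cv2.drawMarker(im,tuple(int(round(v)) for v in q),(0,255,0),0,12,1)
    cv2.imwrite(f'pics/{n}1.png',im)
E
```

```text
clock: 1.98
position: [0.4903, 0.1368, 0.1084]
ee_rot: [0.001, 0.159, 0.987, 0.0]
contact_force: [-0.8, -0.3, 0.2]
width: -0.0
1.975 [0.49033791 0.13680848 0.10841229] [ 2.30140581e-03  4.13095353e-04 -9.99997266e-01] [-0.82165388 -0.31390474  0.18444819]
[0.4897 0.135  0.106 ] [ 0.  -1.9  2.4]
side 0.019 [393.58580619 399.60554935]
side 0.039 [395.2706236  428.23158181]
top 0.019 [255.37854799 377.68476924]
top 0.039 [259.59701161 384.1237656 ]
```

View pics/side1.png

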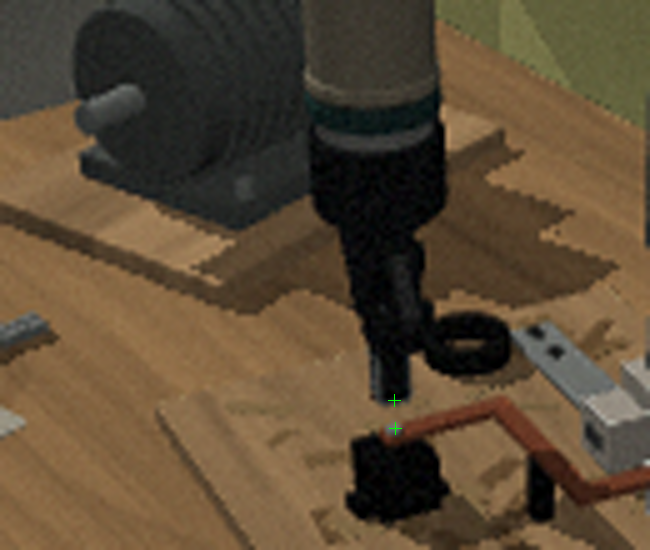

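View pics/top1.png

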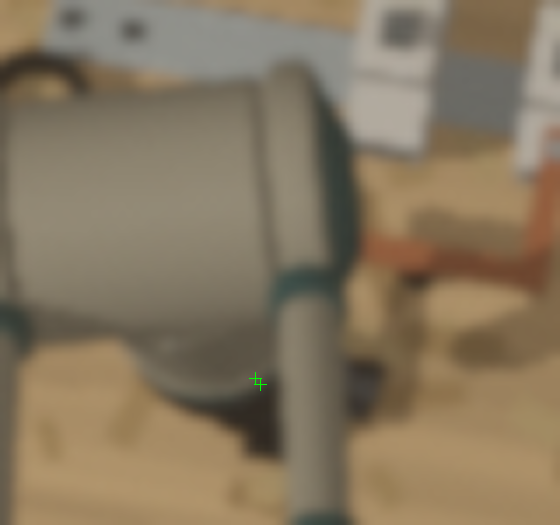

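The side view shows the closed tips at about (391,398), right over the bolted end and within 1 px of where I projected them, so the calibration agrees. The top view is blocked by the arm. I'll check the readings, then work out the path.

```bash
python3 -m jog '[0,0,0,0,0,0,0,0,0,0,0,0]'; python3 w.py .4897 .135 .106 .5585 .1238 .106 .542 .0158 .106 .6005 .0054 .106 .6375 -.0006 .106
```

```text
clock: 2.33
position: [0.4896, 0.1366, 0.1077]
ee_rot: [0.0, 0.159, 0.987, 0.0]
contact_force: [1.5, -0.3, 0.3]
width: 0.0
2.325 [0.48960058 0.136573   0.10769545] [ 8.02682369e-04  1.77632036e-04 -9.99999662e-01] [ 1.53859698 -0.322876    0.26257015]
[0.4897 0.135  0.106 ] [-0.6 -1.5  1.7]
[0.5585 0.1238 0.106 ] [-69.4   9.5   1.7]
[0.542  0.0158 0.106 ] [-87.6 -98.3   1.7]
[0.6005 0.0054 0.106 ] [-146.4  -89.8    1.8]
[ 6.375e-01 -6.000e-04  1.060e-01] [-183.4  -83.9    1.8]
```

```bash
python3 -m jog '[-1,-1,1,0,0,0,-1,-1,1,0,0,0,-11,0,1,0,0,0,-21,2,1,0,0,0,-31,4,1,0,0,0,-41,5,1,0,0,0,-51,7,1,0,0,0,-61,8,1,0,0,0,-70,10,1,0,0,0,-70,10,1,0,0,0]'; python3 w.py  .5585 .1238 .106 .542 .0158 .106 .6005 .0054 .106; python3 - <<'E'
from rig import *
from h import *
p=get_state()['position']
d=get_image('side');x,y,w,h=(205,110,130,110);k=5
im=cv2.resize(np.ascontiguousarray(d['frame'][y:y+h,x:x+w,::-1]),None,fx=k,fy=k,interpolation=cv2.INTER_CUBIC)
for Z in(.019,0.039):
    q=(proj(d,[[p[0],p[1],p[2]-Z]])[0]-[x,y]+.5)*k-.5
    cv2.drawMarker(im,tuple(int(round(v)) for v in q),(0,255,0),0,12,1)
cv2.imwrite('pics/side2.png',im)
E
```

```text
clock: 3.58
position: [0.5599, 0.124, 0.1063]
ee_rot: [0.0, 0.159, 0.987, 0.0]
contact_force: [-0.5, 0.8, -0.2]
width: -0.0001
3.575 [0.55990993 0.12395465 0.10627051] [ 4.93315888e-04  1.35467498e-04 -9.99999869e-01] [-0.52301651  0.78519543 -0.1900962 ]
[0.5585 0.1238 0.106 ] [ 1.3 -0.6  0.3]
[0.542  0.0158 0.106 ] [ -16.9 -108.3    0.2]
[0.6005 0.0054 0.106 ] [-75.7 -99.8   0.3]
```

View pics/side2.png

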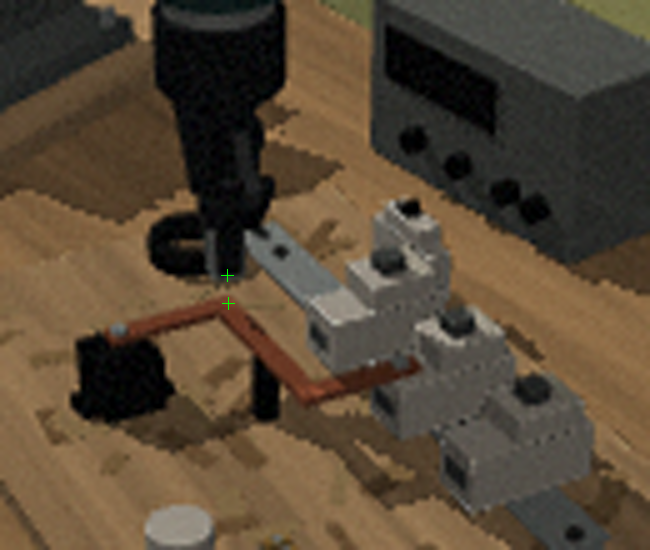

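The side view shows the tips at (228,277), directly over the first bend at (225,306). Next is the cross leg.

```bash
python3 -m jog '[-2,-12,0,0,0,0,-4,-24,0,0,0,0,-6,-37,0,0,0,0,-8,-49,0,0,0,0,-10,-61,0,0,0,0,-12,-73,0,0,0,0,-14,-85,0,0,0,0,-16,-97,0,0,0,0,-18,-108,0,0,0,0,-18,-108,0,0,0,0]'; python3 w.py  .542 .0158 .106 .6005 .0054 .106 .6375 -.0006 .125; python3 - <<'E'
from rig import *
from h import *
p=get_state()['position']
d=get_image('side');x,y,w,h=(205,110,130,110);k=5
im=cv2.resize(np.ascontiguousarray(d['frame'][y:y+h,x:x+w,::-1]),None,fx=k,fy=k,interpolation=cv2.INTER_CUBIC)
for Z in(.019,0.039):
    q=(proj(d,[[p[0],p[1],p[2]-Z]])[0]-[x,y]+.5)*k-.5
    cv2.drawMarker(im,tuple(int(round(v)) for v in q),(0,255,0),0,12,1)
cv2.imwrite('pics/side3.png',im)
E
```

```text
clock: 4.88
position: [0.5423, 0.0151, 0.1063]
ee_rot: [0.0, 0.159, 0.987, 0.0]
contact_force: [-0.7, 0.8, -0.8]
width: -0.0002
4.875 [0.54225645 0.01507527 0.10628142] [ 1.93182186e-05  1.00329203e-04 -9.99999995e-01] [-0.66636188  0.76546377 -0.84672053]
[0.542  0.0158 0.106 ] [0.5 0.6 0.3]
[0.6005 0.0054 0.106 ] [-58.3   9.1   0.3]
[ 6.375e-01 -6.000e-04  1.250e-01] [-95.3  15.1 -18.7]
```

View pics/side3.png

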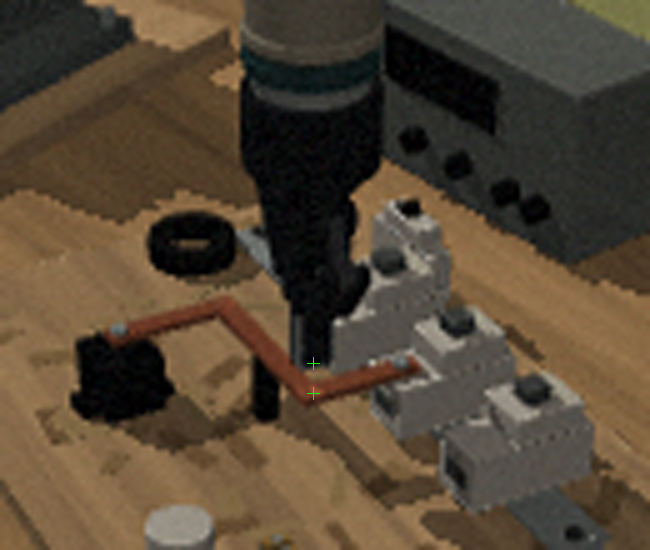

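The side view shows the tips at (311,367), over the middle of the second bend at (311,392). Next is the last leg.

```bash
python3 -m jog '[-10,1,0,0,0,0,-20,3,0,0,0,0,-30,5,0,0,0,0,-40,6,0,0,0,0,-50,8,0,0,0,0,-59,9,0,0,0,0,-59,9,0,0,0,0,-59,9,0,0,0,0]'; python3 w.py .6005 .0054 .106 .6375 -.0006 .125; python3 - <<'E'
from rig import *
from h import *
p=get_state()['position']
d=get_image('side');x,y,w,h=(205,110,130,110);k=5
im=cv2.resize(np.ascontiguousarray(d['frame'][y:y+h,x:x+w,::-1]),None,fx=k,fy=k,interpolation=cv2.INTER_CUBIC)
for Z in(.019,0.039):
    q=(proj(d,[[p[0],p[1],p[2]-Z]])[0]-[x,y]+.5)*k-.5
    cv2.drawMarker(im,tuple(int(round(v)) for v in q),(0,255,0),0,12,1)
cv2.imwrite('pics/side4.png',im)
E
```

```text
clock: 5.92
position: [0.6007, 0.006, 0.1061]
ee_rot: [-0.0, 0.159, 0.987, 0.0]
contact_force: [-0.2, -0.5, -0.4]
width: 0.0002
5.925 [0.60070465 0.00598688 0.10612572] [-8.70888085e-04  2.05942842e-04 -9.99999600e-01] [-0.2080011  -0.54942254 -0.3779453 ]
[0.6005 0.0054 0.106 ] [ 0.  -0.6  0.1]
[ 6.375e-01 -6.000e-04  1.250e-01] [-37.    5.3 -18.9]
```

View pics/side4.png

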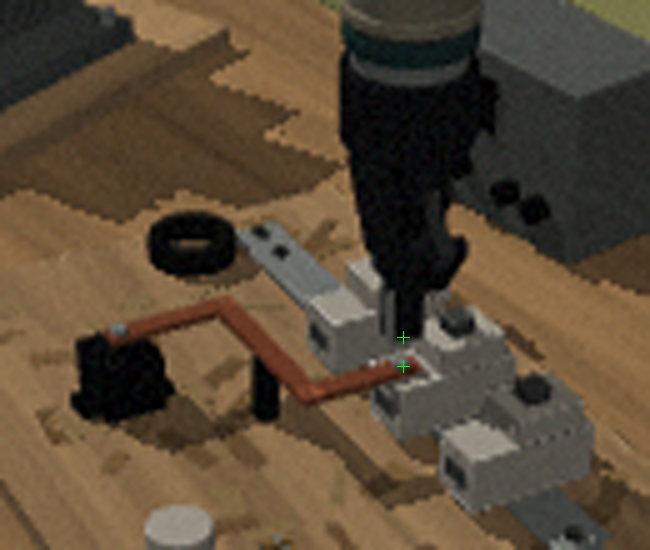

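The side view shows the tips at (403,337), over the end bolt at (402,363). Now I'll lift straight up, move over the button and start down.

```bash
python3 -m jog '[0,0,-12,0,0,0,0,0,-24,0,0,0,-10,1,-24,0,0,0,-20,3,-24,0,0,0,-30,4,-24,0,0,0,-37,5,-24,0,0,0,-37,5,-20,0,0,0,-37,5,-12,0,0,0,-37,5,-10,0,0,0,-37,5,-10,0,0,0]'; python3 w.py .6375 -.0006 .109; python3 - <<'E'
from rig import *
from h import *
p=get_state()['position']
d=get_image('side');x,y,w,h=(205,110,130,110);k=5
im=cv2.resize(np.ascontiguousarray(d['frame'][y:y+h,x:x+w,::-1]),None,fx=k,fy=k,interpolation=cv2.INTER_CUBIC)
for P in([p[0],p[1],p[2]-.019],[.6375,-.0006,.09]):
    q=(proj(d,[P])[0]-[x,y]+.5)*k-.5
    cv2.drawMarker(im,tuple(int(round(v)) for v in q),(0,255,0),0,12,1)
cv2.imwrite('pics/side5.png',im)
E
```

```text
clock: 7.22
position: [0.6374, -0.0008, 0.1159]
ee_rot: [-0.0, 0.159, 0.987, 0.0]
contact_force: [0.9, -0.8, -0.4]
width: -0.0001
7.225 [ 0.63740162 -0.00082981  0.1159078 ] [-9.11971207e-04  2.15917926e-04 -9.99999561e-01] [ 0.87309883 -0.80687067 -0.44000097]
[ 6.375e-01 -6.000e-04  1.090e-01] [-0.   0.2  6.9]
```

View pics/side5.png

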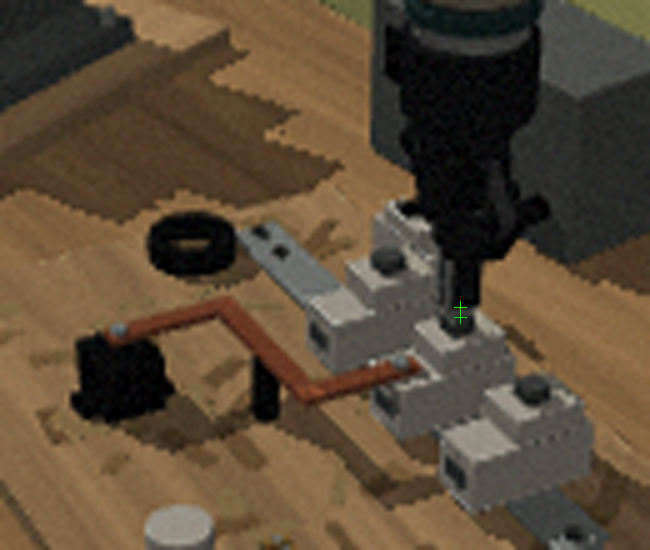

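The tips are at (458,305), right over the fed device's button at (457,322). I'll press down in small steps and watch the force.

```bash
python3 -m jog '[0,0,3,0,0,0,0,0,6,0,0,0,0,0,8,0,0,0,0,0,8,0,0,0,0,0,8,0,0,0]'; python3 -m jog '[0,0,2,0,0,0,0,0,2,0,0,0,0,0,2,0,0,0]';python3 -m jog '[0,0,2,0,0,0,0,0,2,0,0,0,0,0,2,0,0,0]'
```

```text
clock: 7.9
position: [0.6378, -0.0009, 0.1086]
ee_rot: [-0.0, 0.159, 0.987, 0.0]
contact_force: [-0.3, -0.2, 1.7]
width: -0.0004
clock: 8.28
position: [0.6378, -0.0009, 0.1064]
ee_rot: [-0.0, 0.159, 0.987, 0.0]
contact_force: [-1.4, 0.2, 4.0]
width: -0.0002
clock: 8.65
position: [0.6378, -0.0009, 0.1043]
ee_rot: [-0.0, 0.159, 0.987, 0.0]
contact_force: [-2.0, -0.0, 3.9]
width: -0.0001
```

```bash
python3 -m jog '[0,0,1,0,0,0,0,0,1,0,0,0,0,0,1,0,0,0]'; python3 -m jog '[0,0,1,0,0,0,0,0,1,0,0,0,0,0,1,0,0,0]'
```

```text
clock: 9.02
position: [0.6378, -0.0009, 0.1033]
ee_rot: [-0.0, 0.159, 0.987, 0.0]
contact_force: [-1.8, -0.1, 4.4]
width: -0.0
clock: 9.4
position: [0.6378, -0.0009, 0.103]
ee_rot: [0.0, 0.159, 0.987, 0.0]
contact_force: [-3.5, 1.1, 8.2]
width: 0.0002
```

```bash
python3 -m jog '[0,0,0.5,0,0,0,0,0,0.5,0,0,0,0,0,0.5,0,0,0]'
```

```text
clock: 9.78
position: [0.6378, -0.0009, 0.103]
ee_rot: [0.0, 0.159, 0.987, 0.0]
contact_force: [-3.4, 0.2, 10.1]
width: 0.0002
```

```bash
python3 -m jog '[0,0,0.5,0,0,0,0,0,0.5,0,0,0]'; python3 - <<'E'
from rig import *
import cv2
d=get_image('side');x,y,w,h=(205,110,130,110)
cv2.imwrite('pics/side6.png',cv2.resize(d['frame'][y:y+h,x:x+w,::-1],None,fx=5,fy=5,interpolation=cv2.INTER_CUBIC))
E
```

```text
clock: 10.02
position: [0.6378, -0.0009, 0.103]
ee_rot: [0.0, 0.159, 0.987, 0.0]
contact_force: [-6.2, 0.3, 12.3]
width: -0.0002
```

View pics/side6.png

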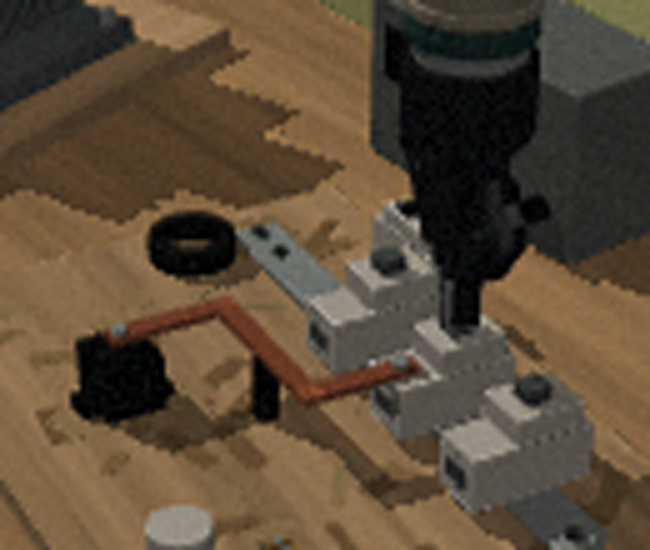

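The tips are holding the fed device's button down at (459,325). The other two buttons, at (388,260) and (533,388), are still up.

```bash
python3 -c "
from rig import *
print(sign_off())"
```

```text
the job is handed in; nothing more can be done
None
```

I followed the bar from its bolted end through both bends to the middle device with the fingers closed and pointing straight down. I then pressed that device's test button to its stop and handed the job in at about 10 s, still holding it down.

- **Path:** the tips ran about 20 mm above the bar. Readings at each bend and at the bar's end were within about 1.5 mm of the measured centre line. The pictures there agreed to about 2 mm, and no contact force showed.
- **Button:** the tips stopped going down at a TCP height of 0.103 m, 6 mm below where the button's top should first be touched. The force then rose to about 12 N, well over the 5 N needed to hold it down.
- **Other devices and loose things:** the last side picture shows the other two buttons up and the things in view where they were. The strip, driver and pliers were not in that crop, but the arm never went low near them.
- **Disagreements:** the two cameras differed by up to about 3 mm on the bar's position, most at the second bend. I used values close to their average. The top view was blocked by the arm while I followed the bar, so only the side camera checked that part.

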